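# Hang the electric driver on the sprung balancer hook

### The arm

A 7-joint arm with a two-finger parallel gripper is mounted at the origin on the work surface. World frame = base frame: x ahead of the robot, y to its left, z up, the work surface at z = 0. Lengths are in m, angles in degrees, forces in N, time in s.
With the tool pointing down it reaches from about 0.35 to 0.9 m from the base axis. Payload 19.9 kg.
Tool frame: the origin (TCP) lies at the very end of the fingers, on their centre line; the grasp point (between the pads) lies env.grip_point_offset behind it (env.grip_point_offset is the distance from the TCP to the grasp point, in m); z points along the fingers, y is the line along which they close (so a half turn about z gives the same grasp; the last joint's range is limited). The gripper opens to 85 mm and grips with 20 to 120 N. Pads are 22 mm wide; open, the fingers measure 114 mm over their backs; the gripper's body (76 mm by 85 mm) begins 54 mm behind the grasp point. The pads swing forward as they close: fully open they stand 13 mm farther back than shut.
Start: joints at [-73.654, 23.915, -0.59, 92.452, 0.269, 63.638, -3.037], TCP at [0.201, 0.592, 0.191] pointing down, gripper open.
Joint ranges: [-161.28, 161.28], [-22.2, 115.67], [-73.04, 71.86], [3.21, 147.25], [-68.34, 248.33], [10.77, 114.83], [-161.83, 161.83]. Speed limits (degrees/s): [108.29, 108.29, 136.94, 136.94, 172.46, 172.46, 172.46].

### API

Orientations are given as [roll, pitch, yaw] about the fixed x, y, z axes, in that order (R = Rz(yaw) Ry(pitch) Rx(roll)).
In Python, from rig import observe, viewer, hand_in, env gives the robot as it stands. The module is installed in compiled form; this text tells all that it offers.
- The arm moves only by the shell command python3 -m inch 'ROWS' [FORCE]. ROWS is JSON, a list of rows, each a list of 3 entries, a list of its own where there are three numbers: the shift along the tool's x, y, z in m, then the turn, a rotation vector about the tool's x, y, z in degrees, then the finger opening in m, from 0 to 0.0854. A call has exactly 8 rows; each row is the pose to reach, as a shift and turn from the pose commanded when the call began, along the tool's axes at that moment; what a row does not reach only later rows make up. A row lasts 1/12 s, in which the tool goes at most 41.7 mm and 7.16 degrees, less where a joint would pass 70% of its speed; a pose out of reach is approached as far as the arm can. A call with a gripper value outside its range is refused whole. The fingers move at their own pace and stop on an object; FORCE is the grip in N (left out, the last holds). Time passes only in rows, so rows that repeat a pose let the fingers close, or fill a call up. It gives the time, the measured TCP pose, the force, the opening and the grip force at its end, in the units of the state.
- observe(): the state, without advancing time (a new reading comes with each control period).
- viewer.capture(name): name is "scene" or "side" or "wrist"; returns the picture (400x640x3 uint8, red, green, blue); there is no depth.
- viewer.get_calibration(name): a dict with "mtx" (3x3 intrinsics, pixels), "R" (3x3) and "t" (3): a world point X has camera coordinates R X + t; the wrist camera has in their place "T_tool_cam" (4x4, takes a point from camera to tool coordinates, whose origin is the TCP and whose axes are the flange's). Camera axes: x right, y down, z forward; pixel columns grow to the right and rows downward; lengths in m; the calibration is good to about 2 mm. A picture is of the moment at which its call begins: read the wrist's pose just before it. get_calibration takes no time and is no camera call.
- hand_in(): hands the job in; it is judged then, once.
The state is a dict: "clock": time; "joint_positions": joint angles; "qvel": joint speeds; "tau": joint torques, N m; "position": TCP position; "eef_rot": TCP orientation; "wrist_force": force on the tool from outside, world axes, zero at the start; "ft_torque": the same for the moment, N m; "width": finger opening in m; "gripper_force": force on a finger pad.
Only numpy, scipy, OpenCV 4.12 (cv2) and the standard library are available. Lean on these libraries where they do the work, as an engineer would, in place of code of your own. Each camera call takes 0.05 s, during which the arm holds its last target. There are 200 camera calls.

### The job

Pull the balancer's hook down by its handle, against its spring, to the electric driver that stands in its holder, and push it onto the steel bail on top of the driver until the bail is inside the hook behind the closed gate, without straining the bail. Then ease the hook up slowly so that it draws the driver out of the holder, and let go of the handle only where the spring just carries the weight, so that the driver hangs still and does not jump or sink when you let go. Leave the other things on the bench as they are.

Things in the scene. Friction and masses are not known exactly. Their poses are not given: they have to be found in the camera images.
- hook: Steel safety hook, 8 mm wire, under a 28 mm round block, swivelling on the balancer's vertical 12 mm rod. Origin: rod axis at the block's underside; z up, x the way the mouth faces, handle to -x. In the xz plane it bows back to x -15 mm; bowl bottom inside z -51, outside -59 mm; point at x 13 mm, top at z -36 mm. Held by the handle it follows the hand in x, y, z, yaw and stays upright.
- mouth (a point): Middle of the hook's mouth, at x 10, z -27 mm of the hook: 20 mm high, between the block's lug (down to z -16 mm) and the point (top z -36 mm), shut by the sprung gate. The bail wire comes in here at this height, towards hook -x. With the gate fully in it stops at about hook x 2 mm; it must be in past x 6 mm to come down inside the point.
- throat (a point): Where the bail's wire centre lies when hung: hook x 0, z -48.5 mm, in the bowl. With the bail pushed in through the mouth, raising the hook some 21 mm lets it slide down off the gate's end into the bowl and the gate springs shut. Axes are the hook's.
- handle (a point): Middle of the black rubber handle: a level bar, 18 mm diameter, 80 mm long between 28 mm end collars, 115 mm from the rod's axis along hook -x, 12 mm above the hook's origin. Axes are the hook's. About 0.34 m above the bench at the start.
- tube_end (a point): Lower end of the balancer's upright spring tube (38 mm wide, 0.23 m tall), on the rod's axis, 0.375 m above the bench. The hand must keep to the handle's side of it. The tube hangs from two free-swinging level links 0.52 to 0.61 m up, on a post at the left.
- balancer_rod (a joint): How far the rod is pulled down, m: 0 retracted (start), at most 0.15. The spring pulls up with about 2 N at 0 and 127 N/m more on the way down (about 18 N at hooking height), friction 0.1 N. With the driver hung on, it balances somewhere between 0 and 0.06, by the driver's weight, which is not known.
- gate (a joint): Angle of the hook's gate, rad: 0 shut, 0.5 pushed fully in, against its stop. A spring shuts it; the bail needs about 1 to 2 N to push it in, and at the stop the force rises quickly.
- driver: In-line electric driver, grey and black, 41 mm across, 0.25 to 0.9 kg, upright in the holder. Origin: end of its bit; z up its axis. Nose (30 mm) from z 6 to 37 mm, there a shoulder rests on the holder's rim; flat top at z 127 mm. It has 0.5 mm play in the holder: pushed sideways it leans 5 to 10 mm at the bail.
- bail (a point): Middle of the crown (wire centre) of the driver's rigid steel wire bail: 5 mm wire, an arch in the driver's yz plane, legs at y +-16 mm, crown at z 169 mm, 42 mm above the driver's flat top. Axes are the driver's. The hook goes through it along the driver's x, hook x along driver x, from the robot's side.
- bit_tip (a point): End of the driver's bit, 8 mm above the bench while it stands in the holder.
- holder: Fixed bench holder: 100 mm square steel foot with an upright aluminium sleeve, 45 mm outside, bore 31 mm, rim 45 mm above the bench, and a low row of spare bits. Origin: centre of the underside.
- multimeter: Bystander, to be left alone: grey hand multimeter, 150 x 75 x 41 mm, lying.
- spool: Bystander, to be left alone: solder spool, 58 mm across, 40 mm tall.
- magnifier: Bystander, to be left alone: hand magnifier, ring 100 mm across, handle 100 mm, lying.
- cup: Bystander, to be left alone: clear plastic cup, 72 mm across, 100 mm tall.
- screwdriver: Bystander, to be left alone: hand screwdriver, 190 mm long, lying.
- drive: Bystander, to be left alone: bare disk drive, 145 x 100 x 29 mm.
- joystick: Bystander, to be left alone: joystick, base 100 x 85 mm, stick to 125 mm tall.
There are look-alikes about, which are no part of the job. Leave any pink look-alike of the driver alone.

How it is judged:
By the outcome, as a careful person would: the job done as asked, in the order asked, and still so for the second after the job is handed in, with the robot touching nothing.
It also fails if it takes over 70 s, if anything falls off the work surface, if the arm or the gripper's body presses on something with over 40 N, if the wrist force passes 120 N, or if a joint passes its speed limit or range.

## Working session

There is one attempt and no reset: what is moved stays moved. The work goes in short steps, Python scripts to look and compute and a shell command to move; the robot and the scene stay as the last step left them, time stands still between calls to the robot, and variables do not carry over. Pictures are saved under pics/ and viewed, at most 10 in all, crops included, and the job is handed in when it is done.

```bash
mkdir -p pics
python3 - <<'E'
from rig import observe, viewer, env
import cv2
print({k:v for k,v in observe().items()}, env.grip_point_offset)
for n in ("scene","side"):
    cv2.imwrite(f"pics/{n}0.png",viewer.capture(n)[:,:,::-1]); c=viewer.get_calibration(n); print(n,c)
print(viewer.get_calibration("wrist"))
E
```

```text
{'clock': 0.0, 'joint_positions': array([-73.65305796,  23.9503383 ,  -0.59118178,  92.48816335,
         0.26772345,  63.64087378,  -3.03584677]), 'qvel': array([-0.01247429,  0.0388817 ,  0.06302049, -0.08341038,  0.11165359,
        0.00114911, -0.00761012]), 'tau': array([-5.41395038e-04, -8.64425969e+01,  6.78550377e-01, -4.34926486e+01,
        1.91471499e-02,  7.18192066e-03,  7.43537566e-05]), 'position': array([0.20049488, 0.59149948, 0.19061585]), 'eef_rot': array([-1.79922102e+02,  3.87314414e-03,  1.61276692e+02]), 'wrist_force': array([ 0.45034654,  0.9177056 , -0.39237921]), 'ft_torque': array([-0.00161305,  0.01640709,  0.06996546]), 'gripper_force': 0.0, 'width': 0.085286309617095} 0.0187
scene {'mtx': array([[459.64382495,   0.        , 322.4318367 ],
       [  0.        , 459.64382495, 204.01584722],
       [  0.        ,   0.        ,   1.        ]]), 'R': array([[-0.24218628,  0.97016992, -0.01077619],
       [ 0.59339497,  0.13932526, -0.79276155],
       [-0.76761202, -0.19839051, -0.60943662]]), 't': array([ 0.227313  , -0.09165042,  1.84553515])}
side {'mtx': 
[... 177 characters left out ...]
44, -0.36034837, -0.01269289],
       [-0.18448448, -0.44668526, -0.87546431],
       [ 0.30980241,  0.81891472, -0.48311607]]), 't': array([-0.48785091,  0.24957087,  1.40182417])}
{'mtx': array([[285.30866969,   0.        , 314.62223078],
       [  0.        , 285.30866969, 197.89923907],
       [  0.        ,   0.        ,   1.        ]]), 'T_tool_cam': array([[ 2.85972075e-04, -9.63309659e-01, -2.68392288e-01,
         6.78100373e-02],
       [ 9.99999774e-01,  4.38866784e-04, -5.09674115e-04,
        -7.12236672e-04],
       [ 6.08762457e-04, -2.68392081e-01,  9.63309566e-01,
        -1.82983271e-01],
       [ 0.00000000e+00,  0.00000000e+00,  0.00000000e+00,
         1.00000000e+00]])}
```

View pics/scene0.png

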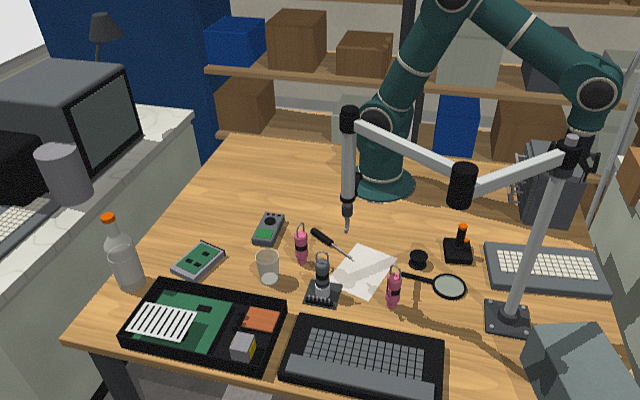

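View pics/side0.png

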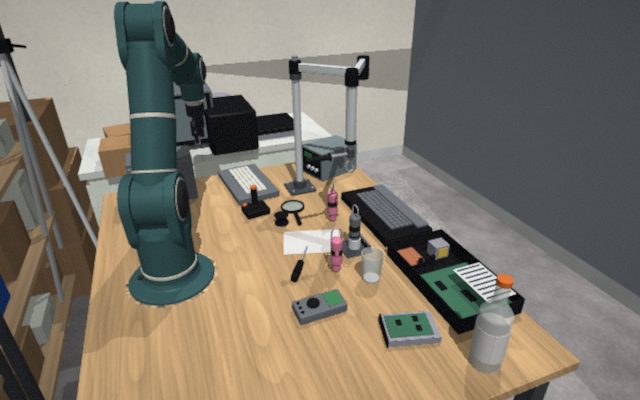

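The grey/black driver in its holder is at scene (322,272) and side (355,230). The pink look-alikes are at scene (301,245) and (393,288), and I'll leave those alone. The balancer tube runs scene (348,120–205) with the hook at (347,225). Next I'll enlarge both views.

Run:
```python
import cv2,numpy as np
a=cv2.imread("pics/scene0.png");b=cv2.imread("pics/side0.png")
f=lambda im,x,y,w,h:cv2.resize(im[y:y+h,x:x+w],None,fx=6,fy=6,interpolation=cv2.INTER_CUBIC)
# left scene x 295..360,y 185..285 (6x=> 390x600); right side 
cv2.imwrite("pics/c0.png",np.hstack([f(a,300,188,65,100),f(b,325,75,65,100)]))
cv2.imwrite("pics/c1.png",np.hstack([f(a,292,225,65,85),f(b,325,180,65,85)]))
```

```text
(no output)
```

View pics/c0.png

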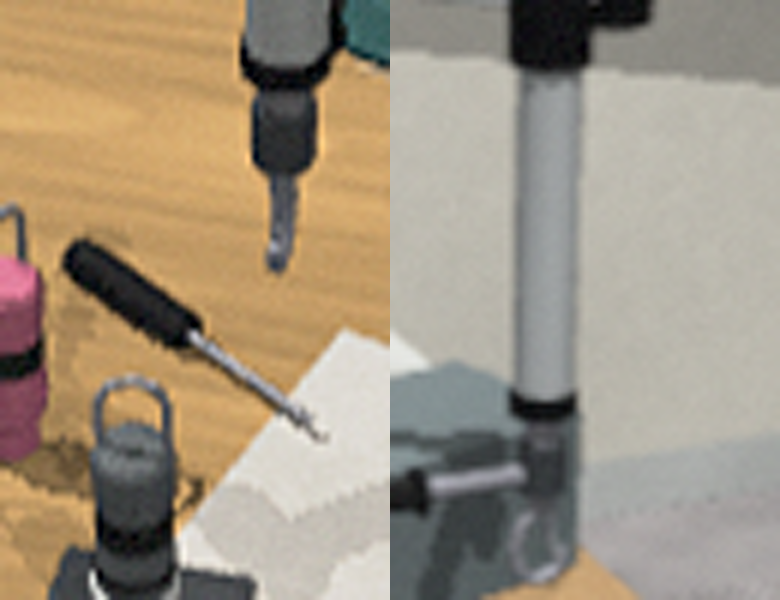

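View pics/c1.png

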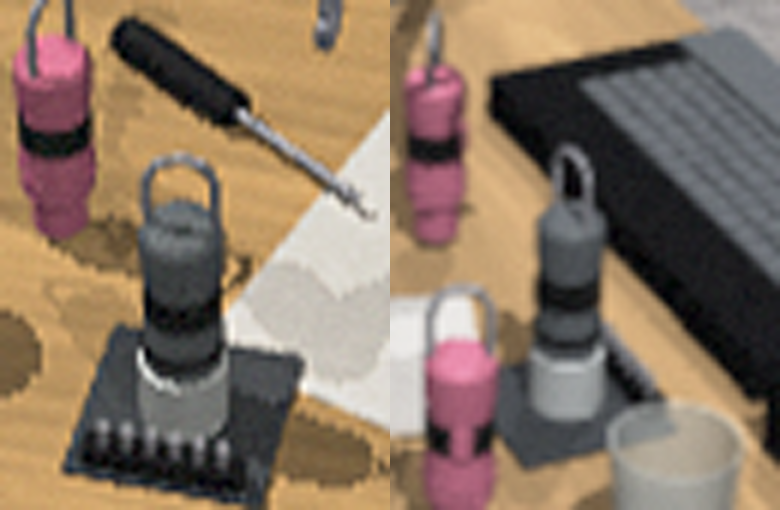

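The confirming crop shows the grey/black driver standing in the sleeve, so it's the right one. Its bail crown is at scene (322.2,251.2) and side (355.2,204.7). The hook bowl is at scene (346,232.7) and side (350.2,171.7). The handle points left in the side view, towards the robot. Now I'll triangulate these and crop the handle.

```bash
cat > h.py <<'E'
import numpy as np,cv2
from rig import viewer,observe
from scipy.spatial.transform import Rotation as Ro
C={n:viewer.get_calibration(n) for n in("scene","side")}
def ray(n,p):
    c=C[n];d=c["R"].T@np.linalg.inv(c["mtx"])@np.array([p[0],p[1],1.]);return -c["R"].T@c["t"],d/np.linalg.norm(d)
def atz(n,p,z):
    o,d=ray(n,p);return o+d*(z-o[2])/d[2]
def tri(a,b):
    A=[];B=[]
    for n,p in(("scene",a),("side",b)):
        o,d=ray(n,p);P=np.eye(3)-np.outer(d,d);A.append(P);B.append(P@o)
    A=np.vstack(A);B=np.hstack(B);X=np.linalg.lstsq(A,B,rcond=None)[0];return X,np.linalg.norm(A@X-B)
def proj(n,X):
    c=C[n];q=c["mtx"]@(c["R"]@np.array(X)+c["t"]);return q[:2]/q[2]
E
python3 - <<'E'
from h import *
np.set_printoptions(precision=4,suppress=True)
print("crown",tri((322.2,251.2),(355.2,204.7)))
print("bowl",tri((346,232.7),(350.2,171.7)))
print("tube",tri((348,201),(350.7,144.2)))
# holder foot corners scene c1
k=lambda x,y:(292+x/6,225+y/6)
s=lambda x,y:(325+(x-390)/6,180+y/6)
for p in((120,325),(302,358),(264,508),(65,470)):print("foot",atz("scene",k(*p),.005))
for p in((148,200),(214,195)):print("leg",atz("scene",k(*p),.165))
for p in((559,185),(588,185)):print("legside",atz("side",s(*p),.163))
b=cv2.imread("pics/side0.png")
cv2.imwrite("pics/c2.png",cv2.resize(b[130:185,290:370],None,fx=9,fy=9,interpolation=cv2.INTER_CUBIC))
E
```

```text
crown (array([ 0.6288, -0.076 ,  0.1772]), np.float64(5.954236622597719e-05))
bowl (array([ 0.6402, -0.0078,  0.2694]), np.float64(0.0015166258103407589))
tube (array([ 0.6392, -0.006 ,  0.371 ]), np.float64(0.0003074119129485325))
foot [ 0.5813 -0.1224  0.005 ]
foot [ 0.5817 -0.0265  0.005 ]
foot [ 0.6801 -0.0241  0.005 ]
foot [ 0.6799 -0.1236  0.005 ]
leg [ 0.6474 -0.0872  0.165 ]
leg [ 0.6372 -0.0585  0.165 ]
legside [ 0.6154 -0.0892  0.163 ]
legside [ 0.6306 -0.0955  0.163 ]
```

View pics/c2.png

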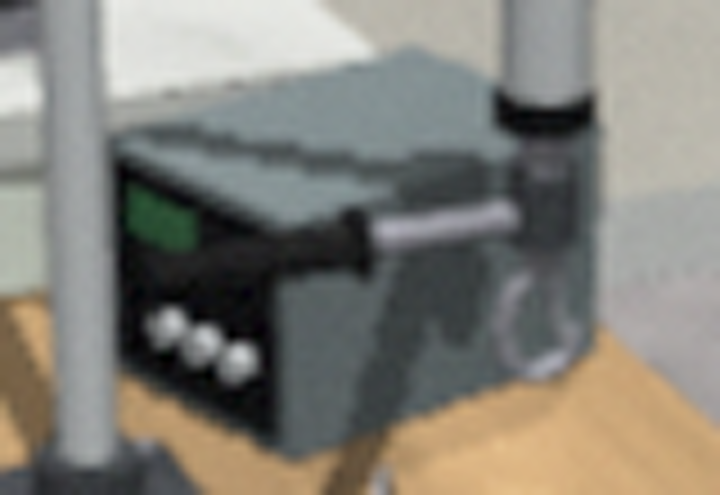

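Run:
```python
from h import *
from scipy.optimize import least_squares
np.set_printoptions(precision=4,suppress=True)
k=lambda x,y:(292+(x)/6,225+y/6)
s=lambda x,y:(325+(x-390)/6,180+y/6)
S=[k(*p) for p in((148,200),(149,175),(163,161),(181,157),(199,160),(212,170),(214,195))]
D=[s(*p) for p in((559,185),(560,160),(571,148),(584,156),(589,168),(589,190))]
t=np.linspace(0,np.pi,40)
arch=np.array([[0,-16,z] for z in np.linspace(127,153,30)]+[[0,-16*np.cos(a),153+16*np.sin(a)] for a in t]+[[0,16,z] for z in np.linspace(153,127,30)])/1e3
def res(v):
    P=arch@Ro.from_euler('z',v[2],degrees=True).as_matrix().T+[v[0],v[1],v[3]]
    r=[]
    for n,pts in(("scene",S),("side",D)):
        c=C[n];q=(P@c["R"].T+c["t"])@c["mtx"].T;q=q[:,:2]/q[:,2:]
        r+=[np.min(np.hypot(*(q-p).T)) for p in pts]
    return np.array(r)
for y0 in(-30,0,30):
    f=least_squares(res,[.63,-.076,y0,.008],x_scale=[.01,.01,10,.01],diff_step=1e-3);print("bail",f.x,f.cost)
print("rod->handle")
for p in((360,240),(380,236),(450,226),(280,250)):
    X=atz("side",(290+p[0]/9,130+p[1]/9),.341);d=np.array([.639,-.006])-X[:2];print(X,np.hypot(*d),np.degrees(np.arctan2(d[1],d[0])))
X=atz("side",(290+545/9,130+210/9),.341);print("block",X)
print("post",atz("scene",(508,318),0.01),atz("side",(301,187),.01))
print("elbow",tri((461,172),(362,60)),"posttop",tri((575,140),(295,62)),"tubetop",tri((348,110),(362,65)))
print("pinkL",atz("scene",(301,232),.16),"pinkR",atz("scene",(394,270),.16))
print("joy",tri((462,229),(253,187)), "cup",atz("scene",(266,252),.1))
```

```text
bail [  0.6315  -0.075  -36.1189   0.015 ] 15.531733880580159
bail [ 0.6308 -0.0758  9.542   0.0096] 0.7180327614768652
bail [ 0.6307 -0.0759  8.487   0.0098] 0.706675523005877
rod->handle
[ 0.5618 -0.0124  0.341 ] 0.07741931163024421 4.766673256482241
[ 0.5701 -0.0118  0.341 ] 0.06916585957244195 4.820604890625822
[ 0.5976 -0.0131  0.341 ] 0.041972272958840914 9.774185811574661
[ 0.5313 -0.0097  0.341 ] 0.10775553452322022 1.9748036975714323
block [ 0.6365 -0.0128  0.341 ]
post [0.6003 0.452  0.01  ] [0.6026 0.4348 0.01  ]
elbow (array([0.7892, 0.2294, 0.5903]), np.float64(0.0019905260609475407)) posttop (array([0.5992, 0.454 , 0.5691]), np.float64(0.012553503269781417)) tubetop (array([ 0.6693, -0.0068,  0.6272]), np.float64(0.0028868385145791307))
pinkL [ 0.5458 -0.1617  0.16  ] pinkR [0.6375 0.1246 0.16  ]
joy (array([0.3603, 0.3093, 0.1134]), np.float64(0.005000799640345749)) cup [ 0.5922 -0.2602  0.1   ]
```

```bash
cat >> h.py <<'E'
def to(P,rpy=None):
    o=observe();R=Ro.from_euler('xyz',o["eef_rot"],degrees=True)
    t=R.inv().apply(np.array(P)-o["position"]);v=(R.inv()*Ro.from_euler('xyz',rpy,degrees=True)).as_rotvec(degrees=True) if rpy is not None else 0
    print("shift",np.round(t,4),"turn",np.round(v,2))
E
python3 -c "
from h import *
to([.201,.592,.33]);to([.35,.29,.38],[180,0,180]);to([.5,-.011,.42],[180,0,180])"
```

```text
shift [-0.0003  0.0004 -0.1393] turn 0
shift [-0.2384 -0.2378 -0.189 ] turn [ -0.06  -0.   -18.72]
shift [-0.4771 -0.4748 -0.2287] turn [ -0.06  -0.   -18.72]
```

```bash
python3 -m inch '[[[0,0,-0.04],[0,0,0],0.085],[[0,0,-0.08],[0,0,0],0.085],[[-0.02,-0.02,-0.115],[0,0,-3],0.085],[[-0.05,-0.05,-0.13],[0,0,-6],0.085],[[-0.08,-0.08,-0.14],[0,0,-10],0.085],[[-0.11,-0.11,-0.15],[0,0,-14],0.085],[[-0.14,-0.14,-0.16],[0,0,-18.7],0.085],[[-0.17,-0.17,-0.17],[0,0,-18.7],0.085]]'; python3 -c "
from h import *
to([.5,-.011,.42],[180,0,180])"
```

```text
clock: 0.77
position: [0.3015, 0.3864, 0.3584]
eef_rot: [-180.0, -0.0, -179.7]
wrist_force: [0.7, 0.0, 0.4]
width: 0.0848
gripper_force: 0.0
shift [-0.1964 -0.3985 -0.0616] turn [-0.01 -0.01  0.3 ]
```

```bash
python3 -m inch '[[[-0.018,-0.037,-0.008],[0,0,0],0.085],[[-0.036,-0.074,-0.016],[0,0,0],0.085],[[-0.054,-0.11,-0.024],[0,0,0],0.085],[[-0.072,-0.147,-0.03],[0,0,0],0.085],[[-0.09,-0.184,-0.036],[0,0,0],0.085],[[-0.108,-0.22,-0.042],[0,0,0],0.085],[[-0.126,-0.257,-0.048],[0,0,0],0.085],[[-0.144,-0.294,-0.054],[0,0,0],0.085]]'; python3 -m inch '[[[-0.018,-0.035,-0.003],[0,0,0],0.085],[[-0.036,-0.07,-0.006],[0,0,0],0.085],[[-0.05,-0.1,-0.008],[0,0,0],0.085],[[-0.05,-0.104,-0.008],[0,0,0],0.085],[[-0.05,-0.104,-0.008],[0,0,0],0.085],[[-0.05,-0.104,-0.008],[0,0,0],0.085],[[-0.05,-0.104,-0.008],[0,0,0],0.085],[[-0.05,-0.104,-0.008],[0,0,0],0.085]]'; python3 -c "
from h import *
o=observe();print(o['position'],o['eef_rot'],o['clock'])
cv2.imwrite('pics/w0.png',viewer.capture('wrist')[:,:,::-1])"
```

```text
clock: 1.43
position: [0.4452, 0.0923, 0.4125]
eef_rot: [180.0, 0.0, 180.0]
wrist_force: [0.7, 0.7, -0.2]
width: 0.0851
gripper_force: 0.0
clock: 2.1
position: [0.4947, -0.0084, 0.4201]
eef_rot: [180.0, -0.0, -179.9]
wrist_force: [0.1, 0.6, 0.2]
width: 0.0849
gripper_force: 0.0
[ 0.49466033 -0.00841983  0.42005306] [ 1.79985251e+02 -1.02820278e-02 -1.79909485e+02] 2.1
```

View pics/w0.png

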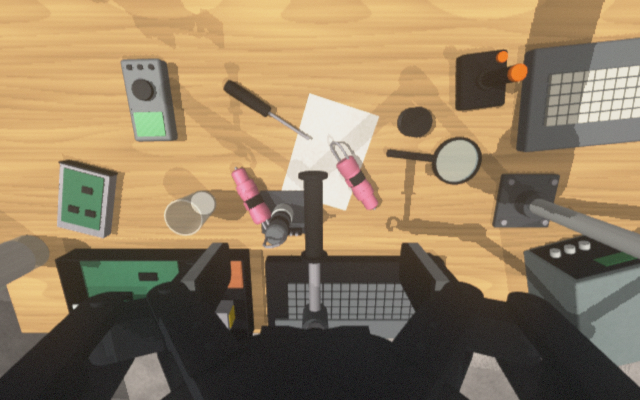

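The wrist view shows the handle from the end collar at (313,175) to the near collar at (315,255), with the stem running to (315,315). The driver is at (281,220) and its bail at about (275,236).

```bash
cat >> h.py <<'E'
def wray(p,o):
    c=viewer.get_calibration("wrist");T=c["T_tool_cam"];R=Ro.from_euler('xyz',o["eef_rot"],degrees=True).as_matrix()
    d=R@T[:3,:3]@np.linalg.inv(c["mtx"])@np.array([p[0],p[1],1.]);return o["position"]+R@T[:3,3],d
def watz(p,z,o):
    a,d=wray(p,o);return a+d*(z-a[2])/d[2]
def wproj(X,o):
    c=viewer.get_calibration("wrist");T=c["T_tool_cam"];R=Ro.from_euler('xyz',o["eef_rot"],degrees=True).as_matrix()
    Y=T[:3,:3].T@(R.T@(np.array(X)-o["position"])-T[:3,3]);q=c["mtx"]@Y;return q[:2]/q[2]
E
python3 - <<'E'
from h import *
np.set_printoptions(precision=4,suppress=True)
o=observe()
for p in((313,175),(313.5,210),(314,240),(315,254),(315,280),(315,305)):print(p,watz(p,.341,o))
print("crown pred",wproj([.6307,-.0759,.177],o))
a=cv2.imread('pics/w0.png')
cv2.imwrite("pics/c3.png",cv2.resize(a[185:255,245:345],None,fx=8,fy=8,interpolation=cv2.INTER_CUBIC))
E
```

```text
(313, 175) [ 0.4775 -0.011   0.341 ]
(313.5, 210) [ 0.5118 -0.0105  0.341 ]
(314, 240) [ 0.5431 -0.01    0.341 ]
(315, 254) [ 0.5584 -0.0089  0.341 ]
(315, 280) [ 0.588  -0.0089  0.341 ]
(315, 305) [ 0.6181 -0.0088  0.341 ]
crown pred [273.7626 248.2699]
```

View pics/c3.png

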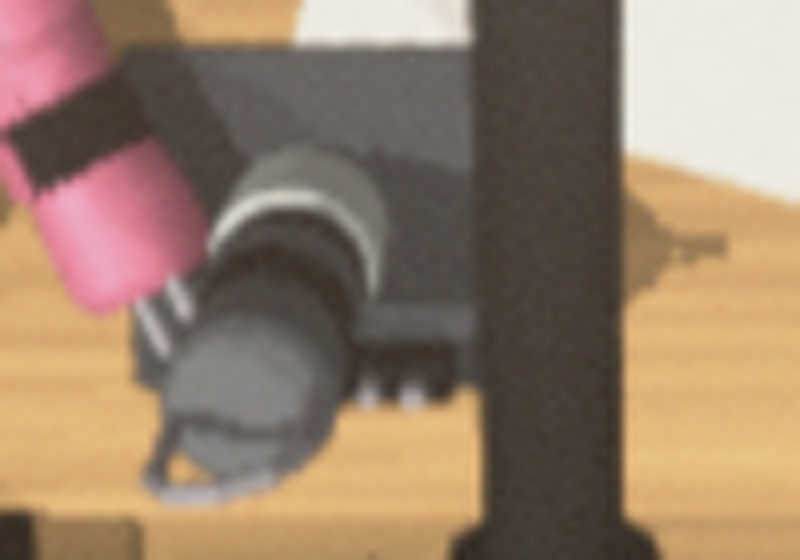

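The crop shows the bail's crown wire from wrist (263.8,245.6) to (279.4,244.4), turned a little so that its +y end is nearer the robot.

Run:
```python
from h import *
np.set_printoptions(precision=4,suppress=True)
o=observe()
k=lambda x,y:(245+x/8,185+y/8)
for p in((165,488),(190,493),(230,489),(270,478)):print(p,watz(k(*p),.175,o))
P=np.array([watz(k(*p),.175,o) for p in((165,488),(190,493),(230,489),(270,478))])
for psi in(0,5,8,12,16):
    M=Ro.from_euler('z',psi,degrees=True).as_matrix()
    print(psi,[np.round(((wproj(np.array([.629,-.076,.008])+M@np.array(q),o)-[245,185])*8)) for q in([0,-.016,.127],[0,-.016,.153],[0,-.0113,.1643],[0,0,.169],[0,.0113,.1643],[0,.016,.153])])
to([.523,-.0102,.3415-.0187],[180,0,180.5])
```

```text
(165, 488) [ 0.6276 -0.0894  0.175 ]
(190, 493) [ 0.6287 -0.0843  0.175 ]
(230, 489) [ 0.6278 -0.0761  0.175 ]
(270, 478) [ 0.6254 -0.0678  0.175 ]
0 [array([183., 416.]), array([164., 465.]), array([178., 488.]), array([229., 499.]), array([287., 489.]), array([316., 466.])]
5 [array([184., 422.]), array([164., 471.]), array([178., 493.]), array([229., 499.]), array([287., 484.]), array([315., 459.])]
8 [array([184., 425.]), array([165., 475.]), array([178., 495.]), array([229., 499.]), array([287., 482.]), array([315., 456.])]
12 [array([186., 430.]), array([166., 480.]), array([179., 499.]), array([229., 499.]), array([286., 478.]), array([314., 451.])]
16 [array([187., 434.]), array([168., 485.]), array([180., 502.]), array([229., 499.]), array([285., 475.]), array([312., 446.])]
shift [-0.0283 -0.0017  0.0973] turn [ 0.01 -0.   -0.42]
```

```bash
python3 -m inch '[[[-0.013,-0.001,0.015],[0,0,-0.5],0.085],[[-0.0265,-0.002,0.03],[0,0,-0.5],0.085],[[-0.0265,-0.002,0.05],[0,0,-0.5],0.085],[[-0.0265,-0.002,0.07],[0,0,-0.5],0.085],[[-0.0265,-0.002,0.085],[0,0,-0.5],0.085],[[-0.0265,-0.002,0.095],[0,0,-0.5],0.085],[[-0.0265,-0.002,0.099],[0,0,-0.5],0.085],[[-0.0265,-0.002,0.099],[0,0,-0.5],0.085]]'; python3 -m inch '[[[0,0,0],[0,0,0],0.06],[[0,0,0],[0,0,0],0.04],[[0,0,0],[0,0,0],0.025],[[0,0,0],[0,0,0],0.01],[[0,0,0],[0,0,0],0.0],[[0,0,0],[0,0,0],0.0],[[0,0,0],[0,0,0],0.0],[[0,0,0],[0,0,0],0.0]]' 80
python3 - <<'E'
from h import *
a=viewer.capture("scene");b=viewer.capture("side")
f=lambda im,x,y,w,h:cv2.resize(im[y:y+h,x:x+w,::-1],None,fx=6,fy=6,interpolation=cv2.INTER_CUBIC)
cv2.imwrite("pics/c4.png",np.hstack([f(a,310,188,65,100),f(b,305,105,65,100)]))
E
```

```text
clock: 2.82
position: [0.5212, -0.0113, 0.3209]
eef_rot: [-180.0, -0.0, -179.5]
wrist_force: [0.5, 0.3, 0.9]
width: 0.085
gripper_force: 0.0
clock: 3.48
position: [0.5214, -0.0117, 0.3212]
eef_rot: [-180.0, 0.0, -179.5]
wrist_force: [-0.1, -0.6, -0.1]
width: 0.0001
gripper_force: 0.0
```

View pics/c4.png

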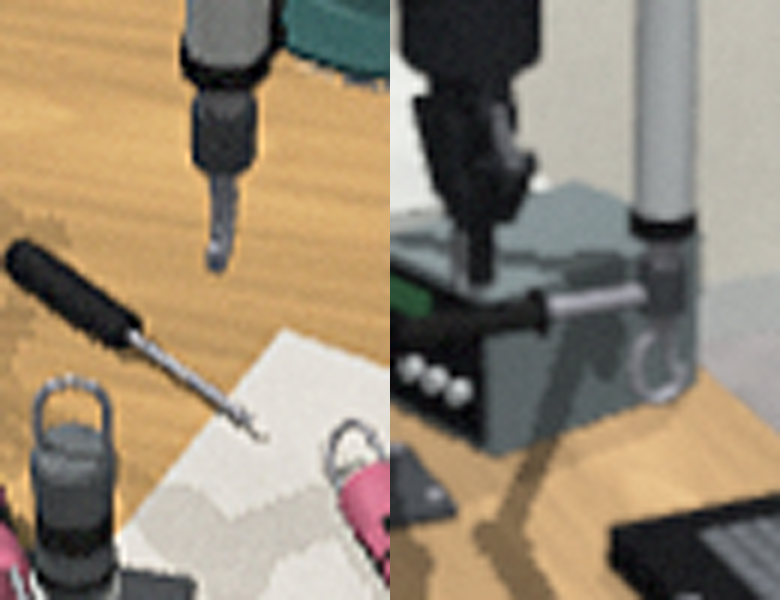

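Run:
```python
from h import *
np.set_printoptions(precision=4,suppress=True)
o=observe();P=o["position"];print(P,proj("side",P),proj("side",P+[0,0,.0187]),proj("scene",P))
for p in((480,308),(545,308),(535,310),(420,318)):
  for z in(.341,.335,.33): print(p,z,atz("side",(305+(p[0]-390)/6,105+p[1]/6),z))
```

```text
[ 0.5214 -0.0117  0.3211] [318.6076 164.0102] [318.5326 158.7841] [354.0901 189.8978]
(480, 308) 0.341 [0.5323 0.0031 0.341 ]
(480, 308) 0.335 [0.5374 0.0164 0.335 ]
(480, 308) 0.33 [0.5417 0.0274 0.33  ]
(545, 308) 0.341 [ 0.5655 -0.0109  0.341 ]
(545, 308) 0.335 [0.5709 0.0022 0.335 ]
(545, 308) 0.33 [0.5755 0.0132 0.33  ]
(535, 310) 0.341 [ 0.5593 -0.0114  0.341 ]
(535, 310) 0.335 [0.5647 0.0018 0.335 ]
(535, 310) 0.33 [0.5692 0.0127 0.33  ]
(420, 318) 0.341 [0.4969 0.0028 0.341 ]
(420, 318) 0.335 [0.5016 0.016  0.335 ]
(420, 318) 0.33 [0.5055 0.0271 0.33  ]
```

The scene and side views show the fingers shut but the handle unmoved, and the width is 0, so I missed the grasp. I'll take one composite to see why.

Run:
```python
from h import *
w=viewer.capture("wrist");b=viewer.capture("side")
cv2.imwrite("pics/w1.png",w[:,:,::-1]);cv2.imwrite("pics/s1.png",b[:,:,::-1])
f=lambda im,x,y,w,h,k:cv2.resize(im[y:y+h,x:x+w,::-1],None,fx=k,fy=k,interpolation=cv2.INTER_CUBIC)
cv2.imwrite("pics/c5.png",np.hstack([f(w,215,100,200,280,2),f(b,300,125,40,56,10)]))
```

```text
(no output)
```

View pics/c5.png

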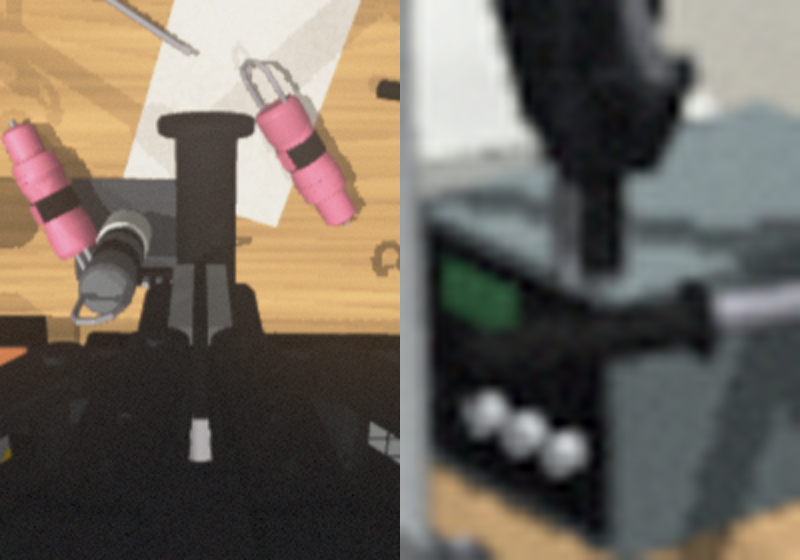

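The wrist and side views agree that the shut fingertips, at side (319.5,153), end about 40 mm above the reported TCP, just above the handle. So I'll open, go down 30 mm watching the force, and close again.

```bash
python3 -m inch '[[[0,0,0],[0,0,0],0.085],[[0,0,0],[0,0,0],0.085],[[0,0,0],[0,0,0],0.085],[[0,0,0],[0,0,0],0.085],[[0,0,0],[0,0,0],0.085],[[0,0,0],[0,0,0],0.085],[[0,0,0.01],[0,0,0],0.085],[[0,0,0.015],[0,0,0],0.085]]'; python3 -m inch '[[[0,0,0.005],[0,0,0],0.085],[[0,0,0.01],[0,0,0],0.085],[[0,0,0.015],[0,0,0],0.085],[[0,0,0.015],[0,0,0],0.085],[[0,0,0.015],[0,0,0],0.04],[[0,0,0.015],[0,0,0],0.0],[[0,0,0.015],[0,0,0],0.0],[[0,0,0.015],[0,0,0],0.0]]' 40
```

```text
clock: 4.35
position: [0.5212, -0.0116, 0.305]
eef_rot: [-180.0, -0.0, -179.5]
wrist_force: [0.2, -0.2, -0.5]
width: 0.085
gripper_force: 0.0
clock: 5.02
position: [0.5215, -0.0117, 0.2914]
eef_rot: [-180.0, 0.0, -179.5]
wrist_force: [-0.1, 0.7, -0.1]
width: 0.0384
gripper_force: 0.0
```

```bash
python3 -m inch '[[[0,0,0],[0,0,0],0.0],[[0,0,0],[0,0,0],0.0],[[0,0,0],[0,0,0],0.0],[[0,0,0],[0,0,0],0.0],[[0,0,0],[0,0,0],0.0],[[0,0,0],[0,0,0],0.0],[[0,0,0],[0,0,0],0.0],[[0,0,0],[0,0,0],0.0]]' 40
python3 - <<'E'
from h import *
w=viewer.capture("wrist");b=viewer.capture("side")
cv2.imwrite("pics/w2.png",w[:,:,::-1]);cv2.imwrite("pics/s2.png",b[:,:,::-1])
g=lambda im:im.mean(2).astype(int)
print(g(b)[140:172:2,308:334:2])
print(g(w)[200:280:6,290:342:4])
E
```

```text
clock: 5.68
position: [0.5215, -0.0117, 0.2912]
eef_rot: [-180.0, 0.0, -179.5]
wrist_force: [-0.1, 0.3, 2.5]
width: 0.0165
gripper_force: 39.4
[[162 111  20  28  32  26  27  41  67  99  47 123 146]
 [164 124  24  25  32  20  25  26  40  49  20 129 146]
 [ 91  82  17  23  33  34  25  22  29  32  50 143 144]
 [123 120  70  20  22  33  21  21  16  28  75 142 140]
 [119 146 137  22  16  30  23  20  22  20  76  87  86]
 [ 42  69 115  99  22  34  21  19  23  30 147 116 113]
 [ 38  15  37  55  28  38  20  24  85 119 128 114  92]
 [ 56  62  19  42  36  71  26  23 100  85  50  38 113]
 [ 56  58  27  34  42  68  21  18  48  37  42  26 133]
 [ 30  38  37  38  46  68  22  25  41  23  28  21  75]
 [ 30  26  29  31  41  70  30  28  50  57  65  33  83]
 [ 22  22  12  22  13  92  70  81  98  96  98  96  91]
 [112  57   6  15  18  15  46  96  96  97  96  99  85]
 [161 142 145  59  15  16  41  96  97  97  98  95  63]
 [ 81 102 159 132 151  61  36  90  97  96  98  97  65]
 [ 12  35  79 102 167  97  31  92  97  96  97  83  64]]
[[102  98  59  61  60  62  64  64  63  61  63 233 233]
 [ 99  97  57  64  61  64  60  63  63  58  58 234 231]
 [ 73  85  55  58  60  62  62  61  56  56  55 208 233]
 [ 70  71  54  56  56  58  60  56  54  60  56 167 168]
 [ 70  74  53  54  55  50  58  57  56  56  53 118 119]
 [ 69  68  53  56  58  56  59  54  58  55  51 161 162]
 [ 93  90  50  55  54  52  53  56  51  55  49  67  91]
 [ 93  74  43  45  52  55  46  40  50  46  47  49  89]
 [ 91  52  40  39  43  42  47  42  40  43  44  47  90]
 [ 93  43  33  39  38  42  43  42  46  42  43  42  86]
 [ 82  40  39  40  47  37  41  41  38  43  44  42  65]
 [105  39  36  41  38  41  41  40  38  38  38  40  63]
 [ 65  37  38  34  40  41  41  39  45  37  37  34  53]
 [ 37  36  39  36  33  38  39  42  42  46  40  35  42]]
```

Gripped (16.5 mm wide, 39 N). Next I'll work out the shift to a standoff in front of the bail with the hook yawed about 9.5°.

```bash
cat >> h.py <<'E'
def hook(s,z,yaw=9.5,C0=(.6295,-.076)):
    "rod axis s metres short of the crown along driver x, hook origin at height z"
    d=np.array([np.cos(np.radians(yaw)),np.sin(np.radians(yaw))]);rod=np.array(C0)-s*d
    off=Ro.from_euler('z',yaw-.5,degrees=True).apply([.1178,.004,-.037]);P=np.r_[rod,z]-off
    print(P);to(P,[180,0,180.5+yaw-.5-.0])
E
python3 -c "
from h import *
hook(.045,.328);hook(.045,.204)"
```

```text
[ 0.4693932  -0.10580588  0.365     ]
shift [ 0.0528 -0.0937 -0.0738] turn [-0.    0.   -9.02]
[ 0.4693932  -0.10580588  0.241     ]
shift [ 0.0528 -0.0937  0.0502] turn [-0.    0.   -9.02]
```

```bash
sed -i 's/-.037\])/.037])/' h.py; python3 -m inch '[[[0.003,-0.005,0],[0,0,-0.5],0.0],[[0.009,-0.016,0],[0,0,-1.5],0.0],[[0.018,-0.031,0],[0,0,-3],0.0],[[0.027,-0.047,0],[0,0,-4.5],0.0],[[0.036,-0.063,0],[0,0,-6],0.0],[[0.044,-0.079,0],[0,0,-7.5],0.0],[[0.05,-0.089,0],[0,0,-8.5],0.0],[[0.053,-0.094,0],[0,0,-9],0.0]]' 100; python3 -m inch '[[[0,0,0.003],[0,0,0],0.0],[[0,0,0.009],[0,0,0],0.0],[[0,0,0.018],[0,0,0],0.0],[[0,0,0.027],[0,0,0],0.0],[[0,0,0.036],[0,0,0],0.0],[[0,0,0.045],[0,0,0],0.0],[[0,0,0.052],[0,0,0],0.0],[[0,0,0.057],[0,0,0],0.0]]'; python3 -c "
from h import *
hook(.045,.204)"
```

```text
clock: 6.45
position: [0.4682, -0.1079, 0.2913]
eef_rot: [180.0, 0.0, -170.6]
wrist_force: [-0.3, -0.3, 2.4]
width: 0.014
gripper_force: 97.8
clock: 7.12
position: [0.4694, -0.1055, 0.2329]
eef_rot: [-180.0, -0.0, -170.5]
wrist_force: [0.5, 0.3, 9.6]
width: 0.0143
gripper_force: 98.4
[ 0.4693932  -0.10580588  0.167     ]
shift [-0.     -0.0003  0.0659] turn [-0.01 -0.03  0.01]
```

```bash
python3 -m inch '[[[0,0,0.005],[0,0,0],0.0],[[0,0,0.014],[0,0,0],0.0],[[0,0,0.024],[0,0,0],0.0],[[0,0,0.034],[0,0,0],0.0],[[0,0,0.044],[0,0,0],0.0],[[0,0,0.054],[0,0,0],0.0],[[0,0,0.062],[0,0,0],0.0],[[0,0,0.066],[0,0,0],0.0]]'
python3 - <<'E'
from h import *
o=observe();print(o["position"],o["wrist_force"])
a=viewer.capture("scene");b=viewer.capture("side")
cv2.imwrite("pics/sc3.png",a[:,:,::-1]);cv2.imwrite("pics/s3.png",b[:,:,::-1])
# expected hook geometry
yaw=np.radians(9.5);R=Ro.from_euler('z',yaw).as_matrix();org=np.array([.6295-.045*np.cos(yaw),-.076-.045*np.sin(yaw),.204])
for n,q in(("bowl",[0,0,-.059]),("point",[.013,0,-.036]),("back",[-.015,0,-.035]),("under",[0,0,0]),("blocktop",[0,0,.024])):print(n,proj("scene",org+R@q),proj("side",org+R@q))
print("crown",proj("scene",[.6295,-.076,.177]),proj("side",[.6295,-.076,.177]))
f=lambda im,x,y,w,h,k:cv2.resize(im[y:y+h,x:x+w,::-1],None,fx=k,fy=k,interpolation=cv2.INTER_CUBIC)
cv2.imwrite("pics/c6.png",np.hstack([f(a,295,215,50,60,8),f(b,320,175,50,60,8)]))
E
```

```text
clock: 7.78
position: [0.4697, -0.1057, 0.1672]
eef_rot: [-180.0, 0.0, -170.5]
wrist_force: [-0.3, 0.9, 17.5]
width: 0.0143
gripper_force: 99.6
[ 0.4697053  -0.1056934   0.16720498] [-0.27612431  0.86309866 17.48916113]
bowl [323.509171   248.77391666] [344.24540201 216.2993037 ]
point [323.07983205 245.95958371] [347.54239244 209.4595568 ]
back [323.83222127 239.07906457] [340.64846749 211.39868941]
under [323.31244724 233.33914102] [344.52936439 201.17281183]
blocktop [323.22924673 226.81130125] [344.64817205 194.84400508]
crown [322.1481403  251.43973008] [355.35726542 204.71336465]
```

View pics/c6.png

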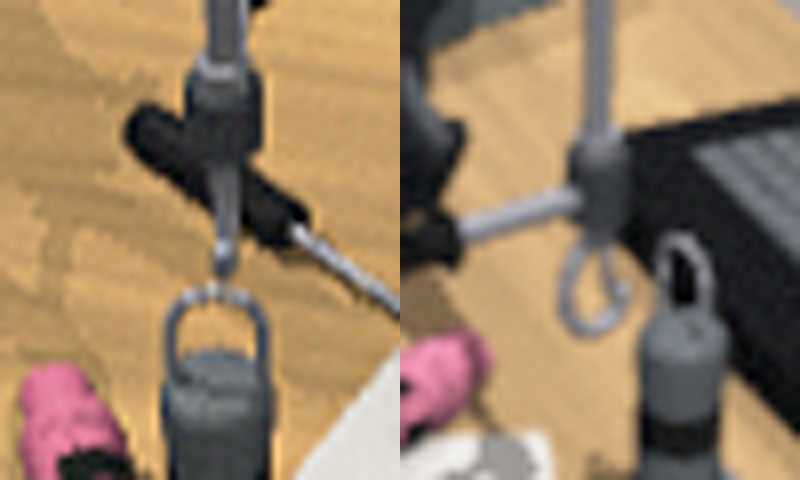

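That was the 10th and last picture. It shows the hook at scene (322.8,249.4) and side (343.8,216.9), within about 1 px of my prediction. It is in line with the bail, and the mouth is level with the crown at side (355,204.8). Pushing in now, watching the force.

```bash
python3 -m inch '[[[-0.003,0,0],[0,0,0],0.0],[[-0.008,0,0],[0,0,0],0.0],[[-0.013,0,0],[0,0,0],0.0],[[-0.018,0,0],[0,0,0],0.0],[[-0.022,0,0],[0,0,0],0.0],[[-0.025,0,0],[0,0,0],0.0],[[-0.027,0,0],[0,0,0],0.0],[[-0.028,0,0],[0,0,0],0.0]]';python3 -m inch '[[[-0.001,0,0],[0,0,0],0.0],[[-0.002,0,0],[0,0,0],0.0],[[-0.003,0,0],[0,0,0],0.0],[[-0.004,0,0],[0,0,0],0.0],[[-0.005,0,0],[0,0,0],0.0],[[-0.006,0,0],[0,0,0],0.0],[[-0.007,0,0],[0,0,0],0.0],[[-0.008,0,0],[0,0,0],0.0]]'
```

```text
clock: 8.55
position: [0.498, -0.1012, 0.1682]
eef_rot: [-180.0, 0.1, -170.5]
wrist_force: [-1.8, -1.2, 17.9]
width: 0.0142
gripper_force: 99.6
clock: 9.22
position: [0.5057, -0.0999, 0.1682]
eef_rot: [-180.0, 0.1, -170.5]
wrist_force: [0.3, -0.2, 18.1]
width: 0.0145
gripper_force: 99.6
```

```bash
python3 -m inch '[[[-0.001,0,0],[0,0,0],0.0],[[-0.002,0,0],[0,0,0],0.0],[[-0.003,0,0],[0,0,0],0.0],[[-0.004,0,0],[0,0,0],0.0],[[-0.004,0,0],[0,0,0],0.0],[[-0.004,0,0],[0,0,0],0.0],[[-0.004,0,0],[0,0,0],0.0],[[-0.004,0,0],[0,0,0],0.0]]';  python3 -c "
from h import *
for i in range(1):
  o=observe();print(o['position'],o['wrist_force'],o['ft_torque'])"
```

```text
clock: 9.88
position: [0.5095, -0.0993, 0.1682]
eef_rot: [-180.0, 0.1, -170.5]
wrist_force: [-0.7, -0.6, 17.2]
width: 0.0144
gripper_force: 99.6
[ 0.50949929 -0.09925556  0.16816167] [-0.74574681 -0.61539112 17.20316563] [-0.0502208   0.19630527 -0.04103458]
```

```bash
python3 -m inch '[[[-0.001,0,0],[0,0,0],0.0],[[-0.002,0,0],[0,0,0],0.0],[[-0.003,0,0],[0,0,0],0.0],[[-0.004,0,0],[0,0,0],0.0],[[-0.004,0,0],[0,0,0],0.0],[[-0.004,0,0],[0,0,0],0.0],[[-0.004,0,0],[0,0,0],0.0],[[-0.004,0,0],[0,0,0],0.0]]'; python3 -m inch '[[[-0.001,0,0],[0,0,0],0.0],[[-0.002,0,0],[0,0,0],0.0],[[-0.003,0,0],[0,0,0],0.0],[[-0.003,0,0],[0,0,0],0.0],[[-0.003,0,0],[0,0,0],0.0],[[-0.003,0,0],[0,0,0],0.0],[[-0.003,0,0],[0,0,0],0.0],[[-0.003,0,0],[0,0,0],0.0]]'; python3 -c "
from h import *
F=[]
for i in range(4):
  a=viewer.capture('side');F.append(observe()['wrist_force'])
print(np.mean(F,0));cv2.imwrite('pics/s4.png',a[:,:,::-1])
T=cv2.imread('pics/s3.png')[203:216,350:362]
b=a[:,:,::-1];r=cv2.matchTemplate(b[195:240,335:385],T,cv2.TM_CCOEFF_NORMED);print(cv2.minMaxLoc(r),'unmoved at',15,8)"
```

```text
clock: 10.55
position: [0.5134, -0.0986, 0.1682]
eef_rot: [-180.0, 0.1, -170.5]
wrist_force: [-1.3, -0.8, 17.6]
width: 0.0144
gripper_force: 99.6
clock: 11.22
position: [0.5162, -0.0981, 0.1681]
eef_rot: [-180.0, 0.1, -170.5]
wrist_force: [-1.4, 0.1, 17.4]
width: 0.0146
gripper_force: 99.6
[-1.58034681 -0.74336857 17.82055167]
(-0.5715060830116272, 0.6264683604240417, (35, 8), (15, 5)) unmoved at 15 8
```

```bash
python3 -m inch '[[[-0.001,0,0],[0,0,0],0.0],[[-0.002,0,0],[0,0,0],0.0],[[-0.003,0,0],[0,0,0],0.0],[[-0.003,0,0],[0,0,0],0.0],[[-0.003,0,0],[0,0,0],0.0],[[-0.003,0,0],[0,0,0],0.0],[[-0.003,0,0],[0,0,0],0.0],[[-0.003,0,0],[0,0,0],0.0]]'; python3 -c "
from h import *
F=[]
for i in range(4):
  a=viewer.capture('side');F.append(observe()['wrist_force'])
print(np.mean(F,0));cv2.imwrite('pics/s5.png',a[:,:,::-1])
o=[cv2.imread('pics/s%d.png'%i).astype(np.float32) for i in (3,4,5)]
g=[cv2.cvtColor(x,cv2.COLOR_BGR2GRAY) for x in o]
for k in(1,2):
  T=g[0][214:228,346:366];r=cv2.matchTemplate(g[k][206:236,338:376],T,cv2.TM_CCOEFF_NORMED);print(cv2.minMaxLoc(r)[1::2]); m=cv2.minMaxLoc(r)[3];print(r[m[1],m[0]-2:m[0]+3])"
```

```text
clock: 12.08
position: [0.5192, -0.0977, 0.1681]
eef_rot: [-180.0, 0.1, -170.5]
wrist_force: [-2.3, -0.9, 17.3]
width: 0.0144
gripper_force: 99.6
[-1.16361558 -0.71886883 17.32119266]
(0.9483840465545654, (9, 8))
[0.78137153 0.94837415 0.94838405 0.7761374  0.5428746 ]
(0.9571958184242249, (9, 8))
[0.72856754 0.90408117 0.9571958  0.81597996 0.5836853 ]
```

```bash
python3 -m inch '[[[-0.001,0,0],[0,0,0],0.0],[[-0.002,0,0],[0,0,0],0.0],[[-0.003,0,0],[0,0,0],0.0],[[-0.003,0,0],[0,0,0],0.0],[[-0.003,0,0],[0,0,0],0.0],[[-0.003,0,0],[0,0,0],0.0],[[-0.003,0,0],[0,0,0],0.0],[[-0.003,0,0],[0,0,0],0.0]]'; python3 -c "
from h import *
F=[]
for i in range(4):
  a=viewer.capture('side');F.append(observe()['wrist_force'])
print(np.mean(F,0));cv2.imwrite('pics/s6.png',a[:,:,::-1])
g=[cv2.cvtColor(cv2.imread('pics/s%d.png'%i),cv2.COLOR_BGR2GRAY).astype(np.float32) for i in (3,6)]
T=g[0][214:228,346:366];r=cv2.matchTemplate(g[1][206:236,338:376],T,cv2.TM_CCOEFF_NORMED);print(cv2.minMaxLoc(r)[1::2]); m=cv2.minMaxLoc(r)[3];print(r[m[1],m[0]-2:m[0]+3])"
```

```text
clock: 12.95
position: [0.5221, -0.0972, 0.1681]
eef_rot: [-180.0, 0.0, -170.5]
wrist_force: [-2.5, 0.6, 18.8]
width: 0.0141
gripper_force: 99.6
[-2.66022732 -0.4973836  18.01809965]
(0.9528477191925049, (9, 8))
[0.68513227 0.86679924 0.9528477  0.84266794 0.6260777 ]
```

```bash
python3 -m inch '[[[-0.001,0,0],[0,0,0],0.0],[[-0.002,0,0],[0,0,0],0.0],[[-0.002,0,0],[0,0,0],0.0],[[-0.002,0,0],[0,0,0],0.0],[[-0.002,0,0],[0,0,0],0.0],[[-0.002,0,0],[0,0,0],0.0],[[-0.002,0,0],[0,0,0],0.0],[[-0.002,0,0],[0,0,0],0.0]]'; python3 -c "
from h import *
F=[]
for i in range(4):
  a=viewer.capture('side');F.append(observe()['wrist_force'])
print(np.mean(F,0))"
```

```text
clock: 13.82
position: [0.5238, -0.0969, 0.1681]
eef_rot: [-180.0, 0.0, -170.5]
wrist_force: [-4.9, -0.5, 19.8]
width: 0.0144
gripper_force: 99.7
[-4.43014265 -0.82379256 19.59112716]
```

```bash
python3 -m inch '[[[0.0005,0,-0.001],[0,0,0],0.0],[[0.0005,0,-0.003],[0,0,0],0.0],[[0.0005,0,-0.005],[0,0,0],0.0],[[0.0005,0,-0.007],[0,0,0],0.0],[[0.0005,0,-0.009],[0,0,0],0.0],[[0.0005,0,-0.011],[0,0,0],0.0],[[0.0005,0,-0.012],[0,0,0],0.0],[[0.0005,0,-0.012],[0,0,0],0.0]]'; python3 -m inch '[[[0,0,-0.001],[0,0,0],0.0],[[0,0,-0.002],[0,0,0],0.0],[[0,0,-0.003],[0,0,0],0.0],[[0,0,-0.004],[0,0,0],0.0],[[0,0,-0.005],[0,0,0],0.0],[[0,0,-0.006],[0,0,0],0.0],[[0,0,-0.007],[0,0,0],0.0],[[0,0,-0.007],[0,0,0],0.0]]'
```

```text
clock: 14.68
position: [0.5238, -0.0969, 0.1803]
eef_rot: [-180.0, 0.1, -170.5]
wrist_force: [-1.4, -0.3, 16.7]
width: 0.0143
gripper_force: 99.6
clock: 15.35
position: [0.5236, -0.0968, 0.187]
eef_rot: [-180.0, 0.0, -170.5]
wrist_force: [-0.6, -0.2, 15.4]
width: 0.0144
gripper_force: 99.3
```

```bash
python3 -m inch '[[[0,0,-0.0005],[0,0,0],0.0],[[0.001,0,-0.001],[0,0,0],0.0],[[0.002,0,-0.001],[0,0,0],0.0],[[0.003,0,-0.001],[0,0,0],0.0],[[0.004,0,-0.001],[0,0,0],0.0],[[0.005,0,-0.001],[0,0,0],0.0],[[0.005,0,-0.001],[0,0,0],0.0],[[0.005,0,-0.001],[0,0,0],0.0]]'; python3 -c "
from h import *
F=[]
for i in range(4):
  a=viewer.capture('side');F.append(observe()['wrist_force'])
print(np.mean(F,0))";  python3 -m inch '[[[0,0,-0.0005],[0,0,0],0.0],[[0,0,-0.001],[0,0,0],0.0],[[0,0,-0.0015],[0,0,0],0.0],[[0,0,-0.002],[0,0,0],0.0],[[0,0,-0.0025],[0,0,0],0.0],[[0,0,-0.003],[0,0,0],0.0],[[0,0,-0.0035],[0,0,0],0.0],[[0,0,-0.004],[0,0,0],0.0]]';python3 -c "
from h import *
F=[]
for i in range(4):
  a=viewer.capture('side');F.append(observe()['wrist_force'])
print(np.mean(F,0),observe()['position'])"
```

```text
clock: 16.02
position: [0.5185, -0.0975, 0.1878]
eef_rot: [-180.0, 0.0, -170.5]
wrist_force: [0.2, 0.7, 12.3]
width: 0.0143
gripper_force: 98.9
[-0.43925415  0.1039077  12.77040148]
clock: 16.88
position: [0.5182, -0.0975, 0.1914]
eef_rot: [-180.0, -0.0, -170.5]
wrist_force: [-0.0, 0.1, 8.0]
width: 0.0141
gripper_force: 98.5
[-0.27136471 -0.17721734  7.28931682] [ 0.51819605 -0.09746576  0.19136134]
```

```bash
for i in 1 ; do python3 -m inch '[[[0,0,-0.0005],[0,0,0],0.0],[[0,0,-0.0015],[0,0,0],0.0],[[0,0,-0.0025],[0,0,0],0.0],[[0,0,-0.004],[0,0,0],0.0],[[0,0,-0.0055],[0,0,0],0.0],[[0,0,-0.007],[0,0,0],0.0],[[0,0,-0.008],[0,0,0],0.0],[[0,0,-0.008],[0,0,0],0.0]]';python3 -c "
from h import *
F=[]
for i in range(4):
  a=viewer.capture('side');F.append(observe()['wrist_force'])
print(np.mean(F,0),observe()['position'])
cv2.imwrite('pics/s7.png',a[:,:,::-1])
g=[cv2.cvtColor(cv2.imread('pics/s%d.png'%i),cv2.COLOR_BGR2GRAY).astype(np.float32) for i in (3,7)]
T=g[0][218:228,346:366];r=cv2.matchTemplate(g[1][206:236,338:376],T,cv2.TM_CCOEFF_NORMED);print(cv2.minMaxLoc(r)[1::2],'from 8,12')"; done
```

```text
clock: 17.75
position: [0.5182, -0.0974, 0.1995]
eef_rot: [-180.0, -0.0, -170.5]
wrist_force: [0.5, -0.0, 6.8]
width: 0.0142
gripper_force: 98.3
[ 0.39949621 -0.33031028  5.84869748] [ 0.51814677 -0.09742382  0.19929553]
(0.9536780118942261, (8, 11)) from 8,12
```

```bash
python3 -m inch '[[[0,0,-0.0005],[0,0,0],0.0],[[0,0,-0.0015],[0,0,0],0.0],[[0,0,-0.003],[0,0,0],0.0],[[0,0,-0.005],[0,0,0],0.0],[[0,0,-0.007],[0,0,0],0.0],[[0,0,-0.009],[0,0,0],0.0],[[0,0,-0.01],[0,0,0],0.0],[[0,0,-0.01],[0,0,0],0.0]]';python3 -m inch '[[[0,0,-0.0005],[0,0,0],0.0],[[0,0,-0.0015],[0,0,0],0.0],[[0,0,-0.003],[0,0,0],0.0],[[0,0,-0.005],[0,0,0],0.0],[[0,0,-0.007],[0,0,0],0.0],[[0,0,-0.009],[0,0,0],0.0],[[0,0,-0.01],[0,0,0],0.0],[[0,0,-0.01],[0,0,0],0.0]]';python3 -c "
from h import *
F=[]
for i in range(4):
  a=viewer.capture('side');F.append(observe()['wrist_force'])
print(np.mean(F,0),observe()['position'])
b=viewer.capture('scene')
cv2.imwrite('pics/s8.png',a[:,:,::-1]);cv2.imwrite('pics/sc8.png',b[:,:,::-1])
for n,box in(('s',(338,180,38,56)),('sc',(305,230,40,60))):
  g=[cv2.cvtColor(cv2.imread('pics/%s%d.png'%(n,i)),cv2.COLOR_BGR2GRAY).astype(np.float32) for i in (3,8)]
  T=g[0][222:236,346:366] if n=='s' else g[0][262:278,313:332]
  x,y,w,h=box;r=cv2.matchTemplate(g[1][y:y+h,x:x+w],T,cv2.TM_CCOEFF_NORMED);m=cv2.minMaxLoc(r);print(m[1],m[3][0]+x,m[3][1]+y)"
```

```text
clock: 18.62
position: [0.5181, -0.0975, 0.2095]
eef_rot: [-180.0, -0.0, -170.5]
wrist_force: [0.3, -0.1, 4.9]
width: 0.0146
gripper_force: 98.1
clock: 19.28
position: [0.5181, -0.098, 0.2204]
eef_rot: [-180.0, 0.0, -170.5]
wrist_force: [-0.1, -0.0, 2.8]
width: 0.0148
gripper_force: 98.0
[ 0.13480691 -0.10770248  3.8502064 ] [ 0.51798016 -0.09796283  0.22007154]
0.8174445033073425 346 222
0.8903484344482422 313 254
```

```bash
python3 -m inch '[[[0,0,-0.0005],[0,0,0],0.0],[[0,0,-0.0015],[0,0,0],0.0],[[0,0,-0.003],[0,0,0],0.0],[[0,0,-0.005],[0,0,0],0.0],[[0,0,-0.007],[0,0,0],0.0],[[0,0,-0.009],[0,0,0],0.0],[[0,0,-0.01],[0,0,0],0.0],[[0,0,-0.01],[0,0,0],0.0]]';python3 -m inch '[[[0,0,-0.0005],[0,0,0],0.0],[[0,0,-0.0015],[0,0,0],0.0],[[0,0,-0.003],[0,0,0],0.0],[[0,0,-0.005],[0,0,0],0.0],[[0,0,-0.007],[0,0,0],0.0],[[0,0,-0.009],[0,0,0],0.0],[[0,0,-0.01],[0,0,0],0.0],[[0,0,-0.01],[0,0,0],0.0]]';python3 -c "
from h import *
F=[]
for i in range(12):
  a=viewer.capture('side');F.append(observe()['wrist_force'])
print(np.mean(F,0),np.std(F,0),observe()['position'])"
```

```text
clock: 20.2
position: [0.5181, -0.098, 0.2304]
eef_rot: [-180.0, 0.0, -170.5]
wrist_force: [-0.0, 0.6, 2.0]
width: 0.0145
gripper_force: 98.0
clock: 20.87
position: [0.5181, -0.098, 0.2404]
eef_rot: [-180.0, 0.0, -170.5]
wrist_force: [1.2, 0.0, 0.9]
width: 0.0144
gripper_force: 97.7
[ 0.02606393 -0.14874864  0.72890106] [0.36893027 0.53100712 0.51859689] [ 0.51801388 -0.09799792  0.24014431]
```

```bash
python3 -m inch '[[[0,0,-0.0005],[0,0,0],0.0],[[0,0,-0.0015],[0,0,0],0.0],[[0,0,-0.003],[0,0,0],0.0],[[0,0,-0.004],[0,0,0],0.0],[[0,0,-0.005],[0,0,0],0.0],[[0,0,-0.0055],[0,0,0],0.0],[[0,0,-0.0055],[0,0,0],0.0],[[0,0,-0.0055],[0,0,0],0.0]]';python3 -c "
from h import *
F=[]
for i in range(30):
  a=viewer.capture('side');F.append(observe()['wrist_force'])
print(np.mean(F,0),np.std(F,0),observe()['position'])"
```

```text
clock: 22.13
position: [0.518, -0.098, 0.2457]
eef_rot: [-180.0, 0.0, -170.5]
wrist_force: [-0.6, 0.8, -0.1]
width: 0.0149
gripper_force: 97.7
[-0.06459966 -0.00226179  0.06361375] [0.41677823 0.43876464 0.51571058] [ 0.51802365 -0.09797858  0.24564413]
```

Balanced to within 0.1 N, so I'll let go.

```bash
python3 -m inch '[[[0,0,0],[0,0,0],0.022],[[0,0,0],[0,0,0],0.03],[[0,0,0],[0,0,0],0.04],[[0,0,0],[0,0,0],0.05],[[0,0,0],[0,0,0],0.065],[[0,0,0],[0,0,0],0.085],[[0,0,0],[0,0,0],0.085],[[0,0,0],[0,0,0],0.085]]' 20; python3 -m inch '[[[0,0,0],[0,0,0],0.085],[[0,0,0],[0,0,0],0.085],[[0,0,-0.005],[0,0,0],0.085],[[0,0,-0.015],[0,0,0],0.085],[[0,0,-0.03],[0,0,0],0.085],[[0,0,-0.045],[0,0,0],0.085],[[0.01,0,-0.06],[0,0,0],0.085],[[0.02,0,-0.075],[0,0,0],0.085]]'
cat > m.py <<'E'
from h import *
g=lambda f:cv2.cvtColor(cv2.imread(f),cv2.COLOR_BGR2GRAY).astype(np.float32)
b=viewer.capture('scene')[:,:,::-1];s=viewer.capture('side')[:,:,::-1]
cv2.imwrite('pics/scN.png',b);cv2.imwrite('pics/sN.png',s)
for n,I,T,(x,y,w,h) in(('scene',b,g('pics/sc3.png')[262:278,313:332],(300,220,50,60)),):
  r=cv2.matchTemplate(cv2.cvtColor(np.ascontiguousarray(I),cv2.COLOR_BGR2GRAY).astype(np.float32)[y:y+h,x:x+w],T,cv2.TM_CCOEFF_NORMED);m=cv2.minMaxLoc(r);i,j=m[3];print(observe()['clock'],m[1],i+x,j+y,r[j-1:j+2,i])
E
for i in 1 2 3 4 5; do python3 m.py; done; python3 -c "
from h import *
o=observe();print(o['position'],o['wrist_force'])"
```

```text
clock: 24.3
position: [0.518, -0.098, 0.2456]
eef_rot: [-180.0, 0.0, -170.5]
wrist_force: [-1.1, 0.4, -0.8]
width: 0.085
gripper_force: 0.0
clock: 24.97
position: [0.4982, -0.1014, 0.3222]
eef_rot: [-180.0, 0.0, -170.5]
wrist_force: [-0.8, -0.5, -0.2]
width: 0.0852
gripper_force: 0.0
25.0667 0.8645026087760925 313 247 [0.8394422  0.8645026  0.85696965]
25.1667 0.8681201338768005 313 247 [0.8403959  0.86812013 0.8575694 ]
25.2667 0.8668698668479919 313 247 [0.8416049  0.86686987 0.8567235 ]
25.3667 0.8658056855201721 313 247 [0.84005344 0.8658057  0.85630447]
25.4667 0.8664877414703369 313 247 [0.84067124 0.86648774 0.8567343 ]
[ 0.49832498 -0.1012164   0.32023475] [ 0.23404566 -0.26833435 -0.21622468]
```

```bash
cp pics/scN.png pics/scA.png; python3 -m inch '[[[0.01,0,-0.01],[0,0,0],0.085],[[0.025,0,-0.02],[0,0,0],0.085],[[0.04,0,-0.03],[0,0,0],0.085],[[0.055,0,-0.04],[0,0,0],0.085],[[0.065,0,-0.045],[0,0,0],0.085],[[0.07,0,-0.05],[0,0,0],0.085],[[0.07,0,-0.05],[0,0,0],0.085],[[0.07,0,-0.05],[0,0,0],0.085]]'; python3 -m inch '[[[0,0,0],[0,0,0],0.085],[[0,0,0],[0,0,0],0.085],[[0,0,0],[0,0,0],0.085],[[0,0,0],[0,0,0],0.085],[[0,0,0],[0,0,0],0.085],[[0,0,0],[0,0,0],0.085],[[0,0,0],[0,0,0],0.085],[[0,0,0],[0,0,0],0.085]]'; python3 m.py; python3 -c "
import cv2,numpy as np
f=lambda n:cv2.imread(n)
d=lambda a,b:cv2.absdiff(f(a),f(b)).max(2)
A=d('pics/scA.png','pics/scN.png')[215:305,295:350];print('driver/hook change',(A>45).sum())
B=d('pics/scene0.png','pics/scN.png')
for n,(x,y,w,h) in dict(pinkL=(293,223,16,42),pinkR=(385,265,18,45),meter=(250,208,38,40),cup=(252,245,28,42),drive=(168,238,60,42),spool=(405,245,24,26),joy=(440,220,36,45),mag=(400,268,70,34),screw=(308,225,30,25)).items():print(n,(B[y:y+h,x:x+w]>60).sum())"
```

```text
clock: 26.13
position: [0.4296, -0.1126, 0.3705]
eef_rot: [180.0, 0.0, -170.5]
wrist_force: [0.0, 0.0, -0.3]
width: 0.0853
gripper_force: 0.0
clock: 26.8
position: [0.4293, -0.1128, 0.3707]
eef_rot: [-180.0, 0.0, -170.5]
wrist_force: [0.3, -0.4, 0.3]
width: 0.0849
gripper_force: 0.0
26.9 0.8692272305488586 313 247 [0.844794   0.86922723 0.8583546 ]
driver/hook change 0
pinkL 348
pinkR 460
meter 0
cup 0
drive 0
spool 26
joy 323
mag 643
screw 155
```

```bash
python3 -c "
import cv2,numpy as np
for n0,n1,D in(('scene0','scN',dict(pinkL=(293,223,16,42),pinkR=(385,265,18,45),joy=(440,220,36,45),mag=(400,268,70,34),screw=(308,225,30,25))),('side0','sN',dict(pinkL=(329,232,16,40),pinkR=(325,190,16,30),joy=(242,183,28,34),mag=(270,198,36,28),screw=(288,248,22,34)))):
  a=cv2.imread('pics/%s.png'%n0);b=cv2.imread('pics/%s.png'%n1)
  for n,(x,y,w,h) in D.items():
    r=cv2.matchTemplate(b[y-12:y+h+12,x-12:x+w+12],a[y:y+h,x:x+w],cv2.TM_CCOEFF_NORMED);m=cv2.minMaxLoc(r);print(n0,n,round(m[1],3),np.array(m[3])-12)"
```

```text
scene0 pinkL 0.229 [ -5 -12]
scene0 pinkR 0.337 [-2 -5]
scene0 joy 0.931 [0 0]
scene0 mag 0.816 [0 0]
scene0 screw 0.771 [0 0]
side0 pinkL 0.505 [-2 12]
side0 pinkR 0.324 [ 4 10]
side0 joy 0.968 [0 0]
side0 mag 0.868 [0 0]
side0 screw 0.994 [0 0]
```

```bash
python3 -c "
from h import *
hsv=lambda f:cv2.inRange(cv2.cvtColor(cv2.imread(f),cv2.COLOR_BGR2HSV),(160,70,80),(179,255,255))
for f in('scene0','sc3','sc8','scN','side0','s1','s3','s8','sN'):
  n,_,st,c=cv2.connectedComponentsWithStats(hsv('pics/%s.png'%f));print(f,[(*st[i,:5],*c[i].round(1)) for i in range(1,n) if st[i,4]>25])
n='w0';
"
```

```text
scene0 [(np.int32(294), np.int32(231), np.int32(13), np.int32(16), np.int32(171), np.float64(300.4), np.float64(238.6)), (np.int32(295), np.int32(249), np.int32(13), np.int32(16), np.int32(136), np.float64(301.3), np.float64(256.3)), (np.int32(386), np.int32(273), np.int32(16), np.int32(36), np.int32(382), np.float64(392.7), np.float64(290.0))]
sc3 [(np.int32(298), np.int32(260), np.int32(17), np.int32(32), np.int32(316), np.float64(305.1), np.float64(276.2)), (np.int32(366), np.int32(265), np.int32(27), np.int32(35), np.int32(394), np.float64(379.2), np.float64(282.0))]
sc8 [(np.int32(298), np.int32(261), np.int32(17), np.int32(31), np.int32(316), np.float64(305.1), np.float64(276.3)), (np.int32(367), np.int32(265), np.int32(25), np.int32(35), np.int32(380), np.float64(379.4), np.float64(282.2))]
scN [(np.int32(298), np.int32(261), np.int32(17), np.int32(31), np.int32(311), np.float64(305.1), np.float64(276.3)), (np.int32(367), np.int32(265), np.int32(25), np.int32(35), np.int32(375), np.float64(379.3), np.float64(282.1))]
side0 [(np.int32(328), np.int32(191), np.int32(9), np.int32(
[... 502 characters left out ...]
4(254.6))]
s3 [(np.int32(308), np.int32(216), np.int32(23), np.int32(20), np.int32(220), np.float64(319.0), np.float64(225.6)), (np.int32(338), np.int32(242), np.int32(27), np.int32(26), np.int32(296), np.float64(350.8), np.float64(254.5))]
s8 [(np.int32(308), np.int32(216), np.int32(23), np.int32(20), np.int32(210), np.float64(318.9), np.float64(225.6)), (np.int32(338), np.int32(242), np.int32(27), np.int32(26), np.int32(295), np.float64(350.9), np.float64(254.5))]
sN [(np.int32(308), np.int32(216), np.int32(23), np.int32(20), np.int32(212), np.float64(319.0), np.float64(225.6)), (np.int32(338), np.int32(242), np.int32(27), np.int32(26), np.int32(296), np.float64(350.8), np.float64(254.6))]
```

The pink look-alikes were already lying at 2.1 s, before the hand came near them, and haven't moved since. They must have toppled by themselves from standing on their bits. The driver hangs still, so I'm handing in.

```bash
python3 -c "
from rig import hand_in
print(hand_in())"
```

```text
the job is handed in; nothing more can be done
None
```

The driver is out of its holder and hanging still on the hook; I let go at balance (about 0.06 N left on the hand, peak push on the bail about 4.4 N) and handed in after about 27 s, inferring that the bail is in the bowl from forces and travel, with no picture of the closed gate; both pink look-alikes fell over in the first 2 s, when the arm was not near them.

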